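# Fetch the driver board from behind the bottles

### The arm

A 6-joint arm with a two-finger parallel gripper is mounted at the origin on the work surface. World frame = base frame: x ahead of the robot, y to its left, z up, the work surface at z = 0. Lengths are in mm, angles in rad, forces in N, time in s.
With the tool pointing down it reaches from about 275 to 750 mm from the base axis. Payload 10.2 kg.
Tool frame: the origin (TCP) lies on the centre line of the jaws, within the pads' length; the fingertips stand 19 mm ahead of it and the grasp point (between the pads) is the TCP; z points along the fingers, y is the line along which they close (so a half turn about z gives the same grasp; the last joint's range is limited). The gripper opens to 85 mm and grips with 20 to 120 N. Pads are 22 mm wide; open, the fingers measure 114 mm over their backs; the gripper's body (76 mm by 85 mm) begins 54 mm behind the grasp point. The pads swing forward as they close: fully open they stand 13 mm farther back than shut.
Start: joints at [-0.223, 0.313, 1.498, -0, 1.331, -0.223], TCP at [525.006, -0.013, 224.394] pointing down, gripper open.
Joint ranges: [-2.94, 2.94], [-0.97, 2.17], [0.19, 2.56], [-1.23, 4.37], [0.02, 3.11], [-2.88, 2.88]. Speed limits (rad/s): [2.39, 2.39, 3.01, 3.14, 3.14, 3.14].

### API

Orientations are given as a unit quaternion [w, x, y, z].
In Python, from rig import sense, capture, finish_job, regions_of, mark_of gives the robot as it stands.
- The arm moves only by the tool jog_arm, never from a script. Its argument "series" is text: rows parted by semicolons, each of 7 numbers parted by spaces: the shift along the tool's x, y, z in units of 0.4 m (1.0 is 0.4 m), then the turn, a rotation vector about the tool's x, y, z in units of pi/2 rad (1.0 is pi/2 rad), then the opening, from -1 (shut) to 1 (fully open). A call has 1 to 20 rows; each row is the pose to reach, as a shift and turn from the pose commanded when the call began, along the tool's axes at that moment; what a row does not reach only later rows make up. A row lasts 1/8 s, in which the tool goes at most 62.5 mm and 10.7 degrees, less where a joint would pass 70% of its speed; a pose out of reach is approached as far as the arm can. A call with a number of a shift or a turn outside -1 to 1 is refused whole. A call with a gripper value outside its range is refused whole. The fingers move at their own pace and stop on an object; "grip_force" is the grip in N (left out, the last holds). Time passes only in rows, so rows that repeat a pose let the fingers close. It gives the time, the measured TCP pose, the force, the opening and the grip force at its end, in the units of the state.
- sense(): the state, without advancing time (a new reading comes with each control period).
- capture(name): name is "scene" or "side" or "wrist"; returns a dict with "img" (384x512x3 uint8, red, green, blue), "intrinsics" (3x3 intrinsics, pixels), "R" (3x3) and "t" (3): a world point X has camera coordinates R X + t. Camera axes: x right, y down, z forward; pixel columns grow to the right and rows downward; lengths in mm; the calibration is good to about 2 mm. A picture is of the moment at which its call begins. There is no depth.
- finish_job(): hands the job in; it is judged then, once.
Trained networks look in a picture, given as the dict that the camera call returned (one of the last four; its "shot" number tells which), for a name from the list of things; names that differ only in an ending like _2 or _b are one class to them, and where a whole thing is asked for, a point or a joint stands for the part that bears it (a point fixed in the world has none). Each returns a list of dicts, best first, with "confidence" (0 to 1); they miss things now and then, are a little off and sometimes report something else, mostly with a low value. They report only what shows in the picture. A call takes as long as a camera call.
- regions_of(label, picture): "region" (384x512 bool, what is visible of it) and "point" ([row, column] in pixels, amid what is visible of it).
- mark_of(label, picture): "point" ([row, column] in pixels: a listed point, or the origin of a listed thing).
The state is a dict: "time_s": time; "joints": joint angles; "dq": joint speeds; "tau": joint torques, N m; "eef_pos": TCP position; "ee_rot": TCP orientation; "force": force on the tool from outside, world axes, zero at the start; "wrist_torque": the same for the moment, N m; "grip_width": opening from 0.0 (shut) to 1.0 (fully open); "grip_force": force on a finger pad.
Only numpy, scipy, OpenCV 4.12 (cv2) and the standard library are available. Lean on these libraries where they do the work, as an engineer would, in place of code of your own. Each camera call takes 0.05 s, during which the arm holds its last target. There are 200 camera calls.

### The job

The little circuit board with the finned heat sink is hemmed in by the solvent bottle, the flux jar and the spray can on the turquoise mat. First stand all three containers on the grey side tray, then lay the board flat in the pocket of the black test cradle with its long side along the pocket's long side, and only when it is in there put each container back in the middle of the coaster of its own colour (red solvent, yellow flux, blue spray). Keep the containers upright throughout.

Things in the scene. Friction and masses are not known exactly. Their poses are not given: they have to be found in the camera images.
- solvent: White plastic solvent bottle with a red cap and red label, 52 mm in diameter and straight-sided to 88 mm, then a shoulder and a 38 mm wide cap, 106 mm tall in all, mass about 200 g. Origin: centre of its underside, z up; it is round, so its yaw means nothing. At the start it stands on its own coaster, the red one.
- flux: Brown (amber) flux jar with a yellow cap and a pale label, 52 mm in diameter and straight-sided to 88 mm, then a shoulder and a 46 mm wide cap, 106 mm tall in all, mass about 250 g. Origin: centre of its underside, z up; it is round, so its yaw means nothing. At the start it stands on its own coaster, the yellow one.
- spray: Blue spray can with a dark blue cap and a silver label, 52 mm in diameter and straight-sided to 88 mm, then a shoulder and a 32 mm wide cap, 106 mm tall in all, mass about 220 g. Origin: centre of its underside, z up; it is round, so its yaw means nothing. At the start it stands on its own coaster, the blue one.
- board: Green circuit board with a silver finned heat sink, flat on the turquoise mat, hemmed in on three sides by the containers. Board 46 (x) by 36 mm (y), its top face 6 mm above its underside. Heat sink 34 (x) by 26 mm (y), from 6 to 24 mm above the underside, centred 2 mm towards +x: grip it across its 26 mm. Lime connector strip at the -x edge. Origin: centre of the underside, z up. 60 g.
- park: Grey side tray, empty, fixed on the table: 280 mm along its x by 130 mm along its y, low rim 12 mm high and 4 mm thick all round, inner floor 4 mm above its underside. Room for the three containers in a row along x, 80 mm apart. Origin: centre of its underside.
- cradle: Black test cradle, fixed: block 110 (x) by 100 mm (y), 12 mm high. On top a pocket, 66 (x) by 56 mm (y), framed by aluminium strips 5 mm wide and 6 mm high; its pale floor is 12 mm and the strips' top 18 mm above the underside. The board's x goes along the cradle's x, either way round. Origin: centre of the block's underside.
- coaster_red: Flat round red coaster, 66 mm in diameter and 3 mm thick, stuck down on a thin (4 mm) turquoise work mat that lies fixed on the table: the place of the solvent bottle. Origin: centre of its underside, so its top is 3 mm above the origin.
- coaster_yellow: Flat round yellow coaster, 66 mm in diameter and 3 mm thick, stuck down on a thin (4 mm) turquoise work mat that lies fixed on the table: the place of the flux jar. Origin: centre of its underside, so its top is 3 mm above the origin.
- coaster_blue: Flat round blue coaster, 66 mm in diameter and 3 mm thick, stuck down on a thin (4 mm) turquoise work mat that lies fixed on the table: the place of the spray can. Origin: centre of its underside, so its top is 3 mm above the origin.

How it is judged (in metres and radians):
On the way, in this order (a step that is already met when the one before it is completed fails the run):
1. all three containers stand upright on the grey side tray together (x of solvent in the frame of park between -0.125 and 0.125 m and y of solvent in the frame of park between -0.05 and 0.05 m and z of each of solvent, flux, spray in the frame of park below 0.01 m and angle between each of solvent, flux, spray's own z axis and vertical below 0.1 rad and linear speed of each of solvent, flux, spray below 0.03 m/s and x of flux in the frame of park between -0.125 and 0.125 m and y of flux in the frame of park between -0.05 and 0.05 m and x of spray in the frame of park between -0.125 and 0.125 m and y of spray in the frame of park between -0.05 and 0.05 m), for 0.2 s.
2. the board lies flat and let go in the cradle's pocket while the three containers still stand on the side tray (all of step 1 and x of board in the frame of cradle between -0.014 and 0.014 m and y of board in the frame of cradle between -0.014 and 0.014 m and z of board in the frame of cradle between 0.009 and 0.0155 m and angle between board's own z axis and vertical below 0.1 rad and angle between the x axis of board and the x axis of cradle, either way round below 0.45 rad and linear speed of board below 0.03 m/s and contact force between the fingers and board below 0.5 N), for 0.2 s.
At the end, for the whole second after the job is handed in: The board lies flat in the cradle's pocket (centre within 14 mm along each side, long sides within 0.45 rad), and each container stands upright and still on the coaster of its own colour, centred within 12 mm (x of board in the frame of cradle between -0.014 and 0.014 m and y of board in the frame of cradle between -0.014 and 0.014 m and z of board in the frame of cradle between 0.009 and 0.0155 m and angle between each of board, solvent, flux, spray's own z axis and vertical below 0.1 rad and angle between the x axis of board and the x axis of cradle, either way round below 0.45 rad and linear speed of each of board, solvent, flux, spray below 0.03 m/s and horizontal distance between solvent and coaster_red below 0.012 m and z of solvent in the frame of coaster_red below 0.007 m and horizontal distance between flux and coaster_yellow below 0.012 m and z of flux in the frame of coaster_yellow below 0.007 m and horizontal distance between spray and coaster_blue below 0.012 m and z of spray in the frame of coaster_blue below 0.007 m); the robot touches nothing.
It fails at once if a container is tipped (more than 0.5 rad) (angle between any of solvent, flux, spray's own z axis and vertical above 0.5 rad).
It also fails if it takes over 144 s, if anything falls off the work surface, if the arm or the gripper's body presses on something with over 40 N, if the wrist force passes 120 N, or if a joint passes its speed limit or range.

## Working session

There is one attempt and no reset: what is moved stays moved. The work goes in short steps, Python scripts to look and compute and a tool call to move; the robot and the scene stay as the last step left them, time stands still between calls to the robot, and variables do not carry over. Pictures are saved under pics/ and viewed, at most 14 in all, crops included, and the job is handed in when it is done.

Besides the shell and the picture viewer there is one more tool, called after "Call:" by a JSON object that holds its "method" and its "body". jog_arm: Moves the arm, as the interface text tells. Shifts and turns lie within -1 to 1; 1 stands for 0.4 m of shift or pi/2 rad of turn. Its arguments: {"type":"object","properties":{"series":{"type":"string"},"grip_force":{"type":"number"}},"required":["series"]}

```bash
mkdir -p pics; cat > h.py <<'E'
import numpy as np, cv2
from rig import *
def ray(p,rc):
    d=np.linalg.inv(p["intrinsics"])@[rc[1],rc[0],1.]; R=np.array(p["R"]); return -R.T@np.array(p["t"]), R.T@d
def onz(p,rc,z):
    c,d=ray(p,rc); return c+d*(z-c[2])/d[2]
def tri(obs):
    A=np.zeros((3,3));b=np.zeros(3)
    for p,rc in obs:
        c,d=ray(p,rc); d=d/np.linalg.norm(d); M=np.eye(3)-np.outer(d,d); A+=M;b+=M@c
    X=np.linalg.solve(A,b)
    res=[np.linalg.norm((np.eye(3)-np.outer(d/np.linalg.norm(d),d/np.linalg.norm(d)))@(X-c)) for c,d in (ray(p,rc) for p,rc in obs)]
    return X,res
def proj(p,X):
    u=p["intrinsics"]@(np.array(p["R"])@X+np.array(p["t"])); return u[:2]/u[2]
E
python3 - <<'E'
from h import *
P={n:capture(n) for n in("scene","side","wrist")}
cv2.imwrite("pics/a.png",cv2.cvtColor(np.hstack([cv2.resize(P[n]["img"],(400,300)) for n in("scene","side")]),cv2.COLOR_RGB2BGR))
cv2.imwrite("pics/b.png",cv2.cvtColor(P["wrist"]["img"],cv2.COLOR_RGB2BGR))
print(sense()["eef_pos"],sense()["ee_rot"])
for l in "solvent flux spray board park cradle coaster_red coaster_yellow coaster_blue".split():
    o=[]
    for n in P:
        m=mark_of(l,P[n])
        if m:
            print(l,n,np.round(m[0]["point"],1),round(m[0]["confidence"],2)); 
            if m[0]["confidence"]>.4:o.append((P[n],m[0]["point"]))
    if len(o)>1: X,r=tri(o);print("   ",X.round(1),np.round(r,1))
E
```

```text
[5.24803048e+02 2.76875791e-02 2.23975673e+02] [-4.22839886e-04  7.07112190e-01  7.07101203e-01 -2.48648692e-04]
solvent scene [215.4 233.3] 0.95
solvent side [224.9 280.3] 0.62
solvent wrist [216.7 263.5] 0.56
    [ 5.307e+02 -7.090e+01 -1.000e-01] [3.9 5.6 6.3]
flux scene [207.5 283.4] 0.55
flux side [188.1 261.1] 0.65
flux wrist [124.6 255.6] 0.96
    [524.1  44.    4.6] [1.5 0.3 1.3]
spray scene [190.4 251.7] 0.97
spray side [214.4 247.9] 0.97
spray wrist [178.3 208.4] 0.77
    [466.2 -21.7   7.7] [0.7 0.6 0.8]
board scene [210.  255.5] 0.84
board side [208.4 270.7] 0.58
board wrist [174.5 258.8] 0.57
    [525.1 -18.4   1.5] [1.3 2.2 2.7]
park scene [203.9 388.8] 0.72
park side [126.9 222. ] 0.81
    [513.  302.7 -14.3] [3.8 3.8]
cradle scene [195.9 131.3] 0.56
cradle side [326.3 289.8] 0.71
cradle wrist [348.8 213.2] 0.97
    [ 453.8 -296.9    0.6] [2.8 5.7 4.3]
coaster_red side [225.1 280.2] 0.61
coaster_yellow scene [206.5 282.4] 0.57
coaster_yellow side [190.  262.9] 0.53
    [524.8  40.3   5.3] [3.6 3.6]
coaster_blue scene [190.1 252.7] 0.46
coaster_blue side [213.4 246.3] 0.45
    [464.6 -18.1   7. ] [0.5 0.5]
```

View pics/a.png

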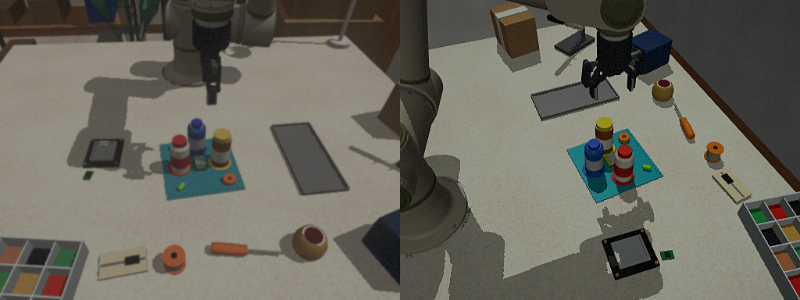

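View pics/b.png

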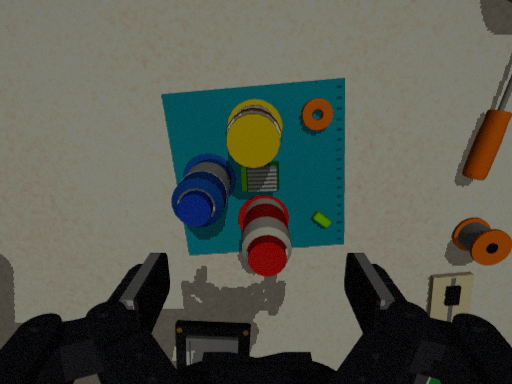

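The wrist view shows the flux cap at about (col 254, row 142), the blue can at (200, 190), the red cap at (267, 255) and the board between them at (260, 178), lime strip to the left (world -x). The tray and cradle are only partly in view, so I'll look at each from above.

Call:
{"method": "jog_arm", "body": {"series": "0.5 -0.03 -0.25 0 0 0 1;0.5 -0.03 -0.25 0 0 0 1;0.5 -0.03 -0.25 0 0 0 1;0.5 -0.03 -0.25 0 0 0 1;0.5 -0.03 -0.25 0 0 0 1;0.5 -0.03 -0.25 0 0 0 1;0.5 -0.03 -0.25 0 0 0 1"}}

```text
time_s: 2.38
eef_pos: [513.1, 198.9, 323.8]
ee_rot: [-0.0, 0.708, 0.707, -0.001]
force: [0.1, 0.7, 0.3]
grip_width: 0.997
grip_force: 0.0
```

```bash
cat >> h.py <<'E'
def rect(l,p,z,n=0):
    r=regions_of(l,p)
    if not r: return None
    m=r[n]["region"].astype(np.uint8); ys,xs=np.nonzero(m)
    W=np.array([onz(p,(y,x),z)[:2] for y,x in zip(ys,xs)],np.float32)
    return round(r[n]["confidence"],2),cv2.minAreaRect(W)
E
python3 - <<'E'
from h import *
p=capture("wrist"); c,_=ray(p,(0,0)); print("cam",c.round(1),sense()["eef_pos"], "aim",onz(p,(192,256),0).round(0))
cv2.imwrite("pics/c.png",cv2.cvtColor(p["img"],cv2.COLOR_RGB2BGR))
np.savez("pk.npz",**{k:p[k] for k in("img","intrinsics","R","t")})
print(rect("park",p,12)); 
m=mark_of("park",p); print(m[0]["confidence"], onz(p,m[0]["point"],4) if m else None)
for s in("scene","side"):
    q=capture(s); a=mark_of("park",q); print(s,tri([(p,m[0]["point"]),(q,a[0]["point"])]))
    print(rect("park",q,12))
E
```

```text
cam [513.7 280.2 473.5] [513.11456832 198.99180893 323.90565772] aim [512. 123.   0.]
(0.76, ((514.5809936523438, 299.42034912109375), (281.26824951171875, 131.9568634033203), 1.6083365678787231))
0.75 [516.9312169  300.52801947   4.        ]Traceback (most recent call last):
  File "<stdin>", line 8, in <module>
IndexError: list index out of range
```

View pics/c.png

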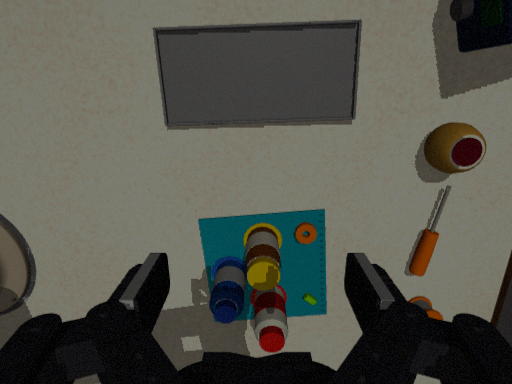

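The tray lies at about (col 258, row 75), its long side along world x, and it is empty. The centre is (514.6, 299.4) with a yaw of 1.6°. Next, the cradle.

Call:
{"method": "jog_arm", "body": {"series": "-1 -0.1 0 0 0 0 1;-1 -0.1 0 0 0 0 1;-1 -0.1 0 0 0 0 1;-1 -0.1 0 0 0 0 1;-1 -0.1 0 0 0 0 1;-1 -0.1 0 0 0 0 1;-1 -0.1 0 0 0 0 1;-1 -0.1 0 0 0 0 1;-1 -0.1 0 0 0 0 1;-1 -0.1 0 0 0 0 1"}}

```text
time_s: 3.88
eef_pos: [473.2, -199.0, 324.6]
ee_rot: [0.0, 0.707, 0.708, 0.0]
force: [0.1, -0.1, 1.1]
grip_width: 1.003
grip_force: 0.0
```

```bash
python3 - <<'E'
from h import *
p=capture("wrist"); c,_=ray(p,(0,0)); print("cam",c.round(1),sense()["eef_pos"], "aim",onz(p,(192,256),0).round(0))
cv2.imwrite("pics/d.png",cv2.cvtColor(p["img"],cv2.COLOR_RGB2BGR))
np.savez("cr.npz",**{k:p[k] for k in("img","intrinsics","R","t")})
print(rect("cradle",p,12)); 
k=mark_of("cradle",p); print(onz(p,k[0]["point"],0))
f=dict(np.load("pk.npz"))
import sys
for l in "solvent flux spray board coaster_red coaster_yellow coaster_blue".split():
    m=mark_of(l,p)
    if m: print(l,round(m[0]["confidence"],2),onz(p,m[0]["point"],4 if l in("board",) else 7 if l[0]!="c" else 4).round(1))
q=capture("side");a=mark_of("cradle",q);print(tri([(p,k[0]["point"]),(q,a[0]["point"])]) if a else 0)
E
```

```text
cam [ 473.4 -117.7  474.4] [ 473.20329133 -199.05841595  324.58561636] aim [ 473. -275.    0.]
(0.8, ((458.20440673828125, -291.90325927734375), (100.4896011352539, 108.86483764648438), 86.79411315917969))
[ 458.37175444 -293.32642753    0.        ]
solvent 0.79 [532.6 -69.6   7. ]
spray 0.81 [466.2 -24.3   7. ]
board 0.56 [529.9 -14.3   4. ]
(array([ 454.40987012, -293.92443857,   -5.64917867]), [np.float64(4.047018455282724), np.float64(4.047018455282801)])
```

View pics/d.png

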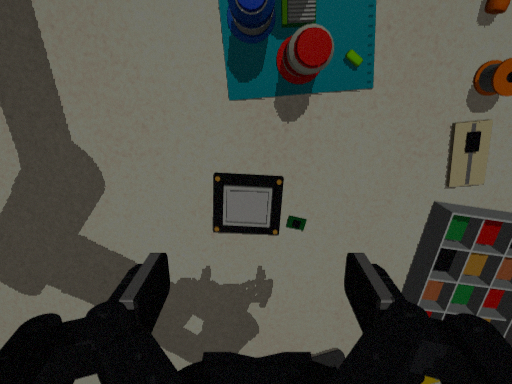

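The cradle shows at (248, 204), centre about (458, -292), x axis at -3.2°. I'll take one near-vertical look at the containers before grasping.

Call:
{"method": "jog_arm", "body": {"series": "0.25 0.08 0 0 0 0 1;0.25 0.08 0 0 0 0 1;0.25 0.08 0 0 0 0 1;0.25 0.08 0 0 0 0 1"}}

```text
time_s: 4.97
eef_pos: [504.9, -100.4, 324.4]
ee_rot: [0.0, 0.707, 0.707, -0.0]
force: [-0.7, -0.4, 0.1]
grip_width: 1.0
grip_force: 0.0
```

```bash
python3 - <<'E'
from h import *
p=capture("wrist"); s=capture("scene"); q=capture("side"); print(sense()["eef_pos"])
cv2.imwrite("pics/e.png",cv2.cvtColor(p["img"],cv2.COLOR_RGB2BGR))
np.savez("gr.npz",**{k:p[k] for k in("img","intrinsics","R","t")})
for l in "solvent flux spray board coaster_red coaster_yellow coaster_blue".split():
    o=[]
    for n,c in(("w",p),("s",s),("q",q)):
        m=mark_of(l,c)
        if m: print(l,n,round(m[0]["confidence"],2),onz(c,m[0]["point"],4 if l in("board",) else 7 if l[0]!="c" else 4).round(1)); o.append((c,m[0]["point"]))
    if len(o)>1: X,r=tri(o);print("   ",X.round(1),np.round(r,1))
# cap top centres by colour
hsv=cv2.cvtColor(p["img"],cv2.COLOR_RGB2HSV)
r=regions_of("board",p); m=r[0]["region"]; ys,xs=np.nonzero(m)
g=m&(hsv[...,0]>33)&(hsv[...,0]<85)&(hsv[...,1]>100)
print(rect("board",p,16), "n",m.sum())
E
```

```text
[ 504.82184123 -100.93930599  324.33607634]
solvent w 0.89 [535.6 -72.4   7. ]
solvent s 0.83 [537.4 -67.1   7. ]
solvent q 0.85 [530.4 -72.7   7. ]
    [533.9 -69.8   3.1] [3.6 2.8 2. ]
flux w 0.89 [519.   41.2   7. ]
flux s 0.7 [517.6  46.1   7. ]
flux q 0.93 [525.7  39.7   7. ]
    [521.8  41.6   9.3] [2.9 4.  4.7]
spray w 0.71 [464.3 -21.9   7. ]
spray s 0.61 [455.2 -18.5   7. ]
spray q 0.81 [474.  -25.7   7. ]
    [467.8 -23.5  14.5] [3.3 5.2 8.1]
board w 0.71 [523.9 -17.2   4. ]
board s 0.51 [536.8 -18.4   4. ]
board q 0.7 [522.8 -19.1   4. ]
    [525.6 -16.1  -4.9] [1.8 2.7 3. ]
coaster_red s 0.59 [544.2 -73.5   4. ]
coaster_red q 0.62 [525.3 -71.2   4. ]
    [530.5 -69.2  -6.8] [5.1 5.1]
coaster_yellow w 0.35 [523.7  41.3   4. ]
coaster_yellow s 0.65 [523.7  41.2   4. ]
coaster_yellow q 0.52 [467.5 -25.9   4. ]
    [499.5  40.7 -49.2] [27.2 20.2 25.7]
coaster_blue s 0.71 [524.5 -16.8   4. ]
coaster_blue q 0.52 [466.4 -23.    4. ]
    [479.9  -4.6 -35.4] [9.8 9.8]
(0.64, ((528.6836547851562, -19.06682586669922), (45.58714294433594, 35.146400451660156), 3.2405505180358887)) n 849
```

View pics/e.png

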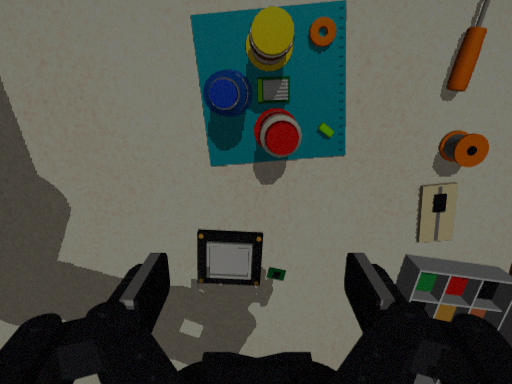

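This shows the solvent cap at (282,138), flux cap at (273,30), spray cap at (227,92), board at (273,90). I'll cross-check the container axes from the cap tops.

```bash
python3 - <<'E'
from h import *
p=dict(np.load("gr.npz"))
for l,rc in(("solvent",(138,282)),("flux",(30,273)),("spray",(92,227))): print(l,onz(p,rc,113).round(1))
q=capture("wrist");s=capture("side")
for l in("solvent","flux","spray"):
  for n,c in(("w",q),("s",s)):
    r=regions_of(l,c); m=r[0]["region"]
    # best axis position: silhouette match of cylinder model
    a=np.linspace(0,2*np.pi,40)
    capr={"solvent":19,"flux":23,"spray":16}[l]
    pts=np.array([[rr*np.cos(t),rr*np.sin(t),z] for rr,z in((26,7),(26,95),(capr,113)) for t in a])
    def iou(x,y):
        uv=np.array([proj(c,w+[x,y,0]) for w in pts]).astype(np.float32)
        k=np.zeros(m.shape,np.uint8); cv2.fillConvexPoly(k,cv2.convexHull(uv).round().astype(np.int32),1); k=k>0
        return (k&m).sum()/(k|m).sum()
    x0={"solvent":(533,-71),"flux":(522,42),"spray":(466,-22)}[l]
    b=max(((iou(x0[0]+i,x0[1]+j),x0[0]+i,x0[1]+j) for i in range(-10,11,2) for j in range(-10,11,2)))
    print(l,n,b)
E
```

```text
solvent [535.  -72.4 113. ]
flux [522.6  40.6 113. ]
spray [472.3 -21.4 113. ]
solvent w (np.float64(0.9464822609741431), 535, -73)
solvent s (np.float64(0.9357959542656112), 535, -73)
flux w (np.float64(0.9413622011727559), 522, 40)
flux s (np.float64(0.7937853107344632), 522, 40)
spray w (np.float64(0.9367749419953596), 468, -24)
spray s (np.float64(0.9132841328413284), 468, -24)
```

Call:
{"method": "jog_arm", "body": {"series": "0.07 0.075 0.2 0 0 0 1;0.07 0.075 0.3 0 0 0 1;0.07 0.075 0.4 0 0 0 1;0.07 0.075 0.5 0 0 0 1;0.07 0.075 0.58 0 0 0 1;0.07 0.075 0.625 0 0 0 1;0.07 0.075 0.625 0 0 0 1;0.07 0.075 0.625 0 0 0 1;0.07 0.075 0.625 0 0 0 -1;0.07 0.075 0.625 0 0 0 -1;0.07 0.075 0.625 0 0 0 -1;0.07 0.075 0.625 0 0 0 -1;0.07 0.075 0.625 0 0 0 -1;0.07 0.075 0.625 0 0 0 -1;0.07 0.075 0.625 0 0 0 -1;0.07 0.075 0.625 0 0 0 -1", "grip_force": 50}}

```text
time_s: 8.68
eef_pos: [535.2, -72.2, 75.4]
ee_rot: [0.001, 0.707, 0.707, 0.0]
force: [-2.4, 0.1, 6.2]
grip_width: 0.583
grip_force: 51.0
```

Call:
{"method": "jog_arm", "body": {"series": "0 0 -0.06 0 0 0 -1;0 0 -0.16 0 0 0 -1;0 0 -0.26 0 0 0 -1;0.03 0.01 -0.36 0 0 0 -1;0.1 0.02 -0.375 0 0 0 -1;0.2 0.04 -0.375 0 0 0 -1;0.31 0.06 -0.375 0 0 0 -1;0.43 0.08 -0.375 0 0 0 -1;0.55 0.1 -0.375 0 0 0 -1;0.67 0.12 -0.375 0 0 0 -1;0.79 0.15 -0.375 0 0 0 -1;0.88 0.17 -0.375 0 0 0 -1;0.935 0.18 -0.34 0 0 0 -1;0.935 0.18 -0.24 0 0 0 -1;0.935 0.18 -0.14 0 0 0 -1;0.935 0.18 -0.06 0 0 0 -1;0.935 0.18 -0.02 0 0 0 -1;0.935 0.18 0 0 0 0 -1;0.935 0.18 0.005 0 0 0 -1;0.935 0.18 0.005 0 0 0 -1"}}

```text
time_s: 11.18
eef_pos: [607.4, 302.1, 73.4]
ee_rot: [0.0, 0.707, 0.707, 0.001]
force: [0.2, -0.3, -2.9]
grip_width: 0.58
grip_force: 52.7
```

Call:
{"method": "jog_arm", "body": {"series": "0 0 0.004 0 0 0 -1;0 0 0.004 0 0 0 -1;0 0 0.004 0 0 0 1;0 0 0.004 0 0 0 1;0 0 0.004 0 0 0 1;0 0 0.004 0 0 0 1;0 0 -0.08 0 0 0 1;0 0 -0.22 0 0 0 1;0 0 -0.36 0 0 0 1;-0.14 -0.05 -0.37 0 0 0 1;-0.28 -0.1 -0.37 0 0 0 1;-0.42 -0.14 -0.37 0 0 0 1;-0.55 -0.18 -0.37 0 0 0 1;-0.655 -0.2125 -0.37 0 0 0 1;-0.655 -0.2125 -0.37 0 0 0 1"}}

```text
time_s: 13.05
eef_pos: [521.6, 37.8, 220.7]
ee_rot: [0.0, 0.708, 0.706, 0.0]
force: [0.5, 0.6, -0.3]
grip_width: 0.998
grip_force: 0.0
```

```bash
python3 - <<'E'
from h import *
q=capture("side");w=capture("wrist");s=capture("scene"); print(sense()["eef_pos"].round(1) if hasattr(sense()["eef_pos"],"round") else sense()["eef_pos"])
cv2.imwrite("pics/f.png",cv2.cvtColor(np.hstack([cv2.resize(x["img"],(400,300)) for x in(q,w)]),cv2.COLOR_RGB2BGR))
for n,c in(("q",q),("s",s)):
  m=mark_of("solvent",c); print(m and (m[0]["confidence"],onz(c,m[0]["point"],4)))
E
```

```text
[522.2  40.5 220.5]
(0.75, array([596.24445793, 295.4758573 ,   4.        ]))
(0.72, array([607.87912817, 303.37365931,   4.        ]))
```

View pics/f.png

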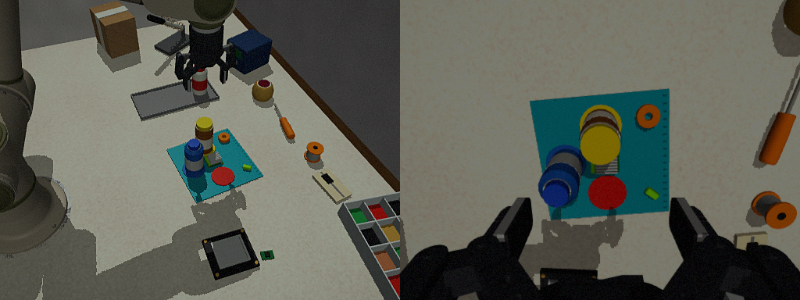

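The solvent stands in the tray's far-x end and the red coaster is free. Now the flux jar.

Call:
{"method": "jog_arm", "body": {"series": "0 0 0.1 0 0 0 1;0 0 0.2 0 0 0 1;0 0 0.3 0 0 0 1;0 0 0.35 0 0 0 1;0 0 0.365 0 0 0 1;0 0 0.365 0 0 0 1;0 0 0.365 0 0 0 -1;0 0 0.365 0 0 0 -1;0 0 0.365 0 0 0 -1;0 0 0.365 0 0 0 -1;0 0 0.365 0 0 0 -1;0 0 0.365 0 0 0 -1;0 0 0.365 0 0 0 -1"}}

```text
time_s: 14.92
eef_pos: [522.3, 39.9, 75.5]
ee_rot: [0.001, 0.707, 0.707, 0.0]
force: [-2.7, -0.6, 5.7]
grip_width: 0.584
grip_force: 50.8
```

Call:
{"method": "jog_arm", "body": {"series": "0 0 -0.06 0 0 0 -1;0 0 -0.16 0 0 0 -1;0 0 -0.26 0 0 0 -1;0.03 0 -0.36 0 0 0 -1;0.1 0 -0.375 0 0 0 -1;0.2 -0.01 -0.375 0 0 0 -1;0.31 -0.01 -0.375 0 0 0 -1;0.43 -0.01 -0.375 0 0 0 -1;0.54 -0.0175 -0.375 0 0 0 -1;0.62 -0.0175 -0.375 0 0 0 -1;0.65 -0.0175 -0.34 0 0 0 -1;0.65 -0.0175 -0.24 0 0 0 -1;0.65 -0.0175 -0.14 0 0 0 -1;0.65 -0.0175 -0.06 0 0 0 -1;0.65 -0.0175 -0.02 0 0 0 -1;0.65 -0.0175 0 0 0 0 -1;0.65 -0.0175 0.008 0 0 0 -1;0.65 -0.0175 0.008 0 0 0 -1"}}

```text
time_s: 17.18
eef_pos: [515.6, 300.2, 72.6]
ee_rot: [0.0, 0.707, 0.707, 0.001]
force: [-2.5, 0.2, 2.9]
grip_width: 0.582
grip_force: 53.2
```

Call:
{"method": "jog_arm", "body": {"series": "0 0 0 0 0 0 1;0 0 0 0 0 0 1;0 0 0 0 0 0 1;0 0 0 0 0 0 1;0 0 -0.08 0 0 0 1;0 0 -0.22 0 0 0 1;0 0 -0.36 0 0 0 1;-0.14 -0.02 -0.37 0 0 0 1;-0.28 -0.04 -0.37 0 0 0 1;-0.42 -0.06 -0.37 0 0 0 1;-0.56 -0.08 -0.37 0 0 0 1;-0.7 -0.1 -0.37 0 0 0 1;-0.81 -0.1175 -0.35 0 0 0 1;-0.81 -0.1175 -0.25 0 0 0 1;-0.81 -0.1175 -0.15 0 0 0 1;-0.81 -0.1175 -0.06 0 0 0 1;-0.81 -0.1175 -0.02 0 0 0 1;-0.81 -0.1175 -0.008 0 0 0 1;-0.81 -0.1175 -0.008 0 0 0 1"}}

```text
time_s: 19.55
eef_pos: [468.3, -24.1, 74.8]
ee_rot: [0.0, 0.707, 0.707, 0.0]
force: [0.2, -0.2, -1.0]
grip_width: 1.003
grip_force: 0.0
```

Call:
{"method": "jog_arm", "body": {"series": "0 0 0 0 0 0 -1;0 0 0 0 0 0 -1;0 0 0 0 0 0 -1;0 0 0 0 0 0 -1;0 0 0 0 0 0 -1;0 0 0 0 0 0 -1;0 0 0 0 0 0 -1"}}

```text
time_s: 20.42
eef_pos: [468.3, -24.1, 75.4]
ee_rot: [0.001, 0.707, 0.707, 0.0]
force: [-3.1, 1.1, 7.6]
grip_width: 0.585
grip_force: 50.5
```

Call:
{"method": "jog_arm", "body": {"series": "0 0 -0.06 0 0 0 -1;0 0 -0.16 0 0 0 -1;0 0 -0.26 0 0 0 -1;0.03 0 -0.36 0 0 0 -1;0.1 -0.01 -0.375 0 0 0 -1;0.2 -0.03 -0.375 0 0 0 -1;0.31 -0.05 -0.375 0 0 0 -1;0.43 -0.07 -0.375 0 0 0 -1;0.55 -0.09 -0.375 0 0 0 -1;0.67 -0.11 -0.375 0 0 0 -1;0.77 -0.1125 -0.375 0 0 0 -1;0.8025 -0.1125 -0.34 0 0 0 -1;0.8025 -0.1125 -0.24 0 0 0 -1;0.8025 -0.1125 -0.14 0 0 0 -1;0.8025 -0.1125 -0.06 0 0 0 -1;0.8025 -0.1125 -0.02 0 0 0 -1;0.8025 -0.1125 0 0 0 0 -1;0.8025 -0.1125 0.008 0 0 0 -1;0.8025 -0.1125 0.008 0 0 0 -1"}}

```text
time_s: 22.8
eef_pos: [423.5, 297.2, 72.5]
ee_rot: [0.0, 0.707, 0.707, 0.001]
force: [-3.6, -0.1, 3.1]
grip_width: 0.583
grip_force: 53.5
```

Call:
{"method": "jog_arm", "body": {"series": "0 0 0 0 0 0 1;0 0 0 0 0 0 1;0 0 0 0 0 0 1;0 0 0 0 0 0 1;0 0 -0.08 0 0 0 1;0 0 -0.22 0 0 0 1;0 0 -0.36 0 0 0 1;-0.14 0.03 -0.5 0 0 0 1;-0.28 0.06 -0.5 0 0 0 1;-0.42 0.09 -0.5 0 0 0 1;-0.56 0.12 -0.5 0 0 0 1;-0.7 0.15 -0.5 0 0 0 1;-0.84 0.18 -0.5 0 0 0 1;-0.95 0.2 -0.5 0 0 0 1;-0.95 0.2 -0.5 0 0 0 1;-0.95 0.2 -0.5 0 0 0 1"}}

```text
time_s: 24.8
eef_pos: [502.9, -82.6, 271.2]
ee_rot: [-0.0, 0.707, 0.707, 0.0]
force: [0.0, 1.1, 0.7]
grip_width: 0.996
grip_force: 0.0
```

```bash
python3 - <<'E'
from h import *
w=capture("wrist");q=capture("side");s=capture("scene"); print(sense()["eef_pos"])
cv2.imwrite("pics/g.png",cv2.cvtColor(np.hstack([cv2.resize(x["img"],(400,300)) for x in(q,w)]),cv2.COLOR_RGB2BGR))
for l in("solvent","flux","spray"):
 for n,c in(("q",q),("s",s)):
  m=mark_of(l,c); print(l,n,m and (m[0]["confidence"],onz(c,m[0]["point"],4).round(1)))
for l in("red","yellow","blue"):
  l="coaster_"+l
  print(l,"w",rect(l,w,7),"q",rect(l,q,7),"s",rect(l,s,7))
m=mark_of("board",w);print("board",onz(w,m[0]["point"],4).round(1)); a=mark_of("board",q)
if a: print(tri([(w,m[0]["point"]),(q,a[0]["point"])]))
for z in(10,16,28): print(z,rect("board",w,z))
b=regions_of("board",w)[0]["region"]; hs=cv2.cvtColor(w["img"],cv2.COLOR_RGB2HSV)
k=b&(hs[...,1]<60); ys,xs=np.nonzero(k); print("sink",k.sum(), cv2.minAreaRect(np.array([onz(w,(y,x),28)[:2] for y,x in zip(ys,xs)],np.float32)) if k.sum() else 0)
E
```

```text
[502.94395161 -81.99141461 271.37327365]
solvent q (0.47, array([607.6, 290.7,   4. ]))
solvent s (0.68, array([607.3, 309.9,   4. ]))
flux q (0.85, array([516.4, 304.1,   4. ]))
flux s (0.84, array([515. , 309.1,   4. ]))
spray q (0.98, array([428. , 295.2,   4. ]))
spray s (0.75, array([419.3, 299.3,   4. ]))
coaster_red w None q (0.83, ((532.0557250976562, -77.89746856689453), (63.191932678222656, 63.710487365722656), 30.033584594726562)) s (0.66, ((534.8587646484375, -76.31126403808594), (64.12673950195312, 65.22300720214844), 85.12619018554688))
coaster_yellow w (0.74, ((522.3865966796875, 38.84638595581055), (64.48733520507812, 63.375709533691406), 0.00942727830260992)) q (0.75, ((520.8591918945312, 40.98172378540039), (62.395790100097656, 59.275325775146484), 15.1427001953125)) s (0.63, ((523.6405029296875, 38.927734375), (61.40064239501953, 61.59938049316406), 85.06897735595703))
coaster_blue w (0.8, ((465.2349853515625, -23.852188110351562), (65.24728393554688, 65.88922882080078), 44.20269775390625)) q (0.66, ((466.99871826171875, -23.607181549072266), (59.492774963378906, 63.08447265625), 18.415695190429688)) s (0.93, ((464.8694763183594, -23.450809478759766), (56.513885498046875, 63.4912223815918), 5.066319942474365))
board [524.5 -16.4   4. ]
(array([520.94100345, -15.10860226,   6.71810131]), [np.float64(3.645972930899524), np.float64(3.6459729308994855)])
10 (0.84, ((529.0601196289062, -19.16022300720215), (45.316986083984375, 35.85985565185547), 0.15124042332172394))
16 (0.84, ((528.6830444335938, -18.900014877319336), (44.65542221069336, 35.336334228515625), 0.1512165516614914))
28 (0.84, ((527.928955078125, -18.379606246948242), (43.33226013183594, 34.289306640625), 0.151210218667984))
sink 621 ((530.8701171875, -18.560970306396484), (34.43061065673828, 27.05620002746582), 3.0374186038970947)
```

View pics/g.png

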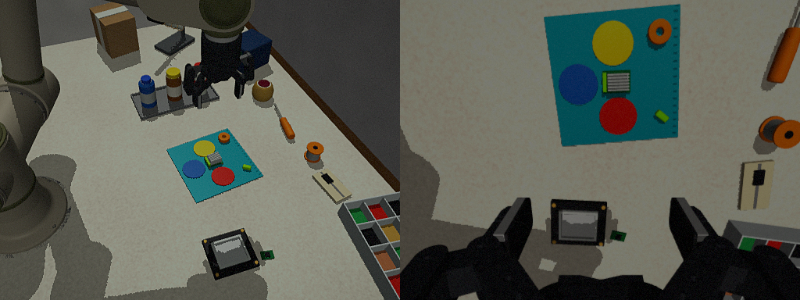

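All three containers stand on the tray; side view (148,92), (174,85), with solvent behind the hand. The board is free: sink centre (531,-18.6), yaw about 2°. Next I turn the gripper 90° and descend to the sink.

Call:
{"method": "jog_arm", "body": {"series": "0.05 0.02 0.1 0 0 1 0.4;0.1 0.04 0.2 0 0 1 0.4;0.16 0.07 0.3 0 0 1 0.4;0.16 0.07 0.4 0 0 1 0.4;0.16 0.07 0.4 0 0 1 0.4;0.16 0.07 0.4 0 0 1 0.4;0.16 0.07 0.4 0 0 1 0.4;0.16 0.07 0.4 0 0 1 0.4;0.16 0.07 0.4 0 0 1 0.4;0.16 0.07 0.4 0 0 1 0.4;0.16 0.07 0.45 0 0 1 0.4;0.16 0.07 0.52 0 0 1 0.4;0.16 0.07 0.57 0 0 1 0.4;0.16 0.07 0.59 0 0 1 0.4;0.16 0.07 0.6 0 0 1 0.4;0.16 0.07 0.6 0 0 1 0.4;0.16 0.07 0.6 0 0 1 0.4"}}

```text
time_s: 28.12
eef_pos: [531.4, -19.1, 31.8]
ee_rot: [0.0, 1.0, 0.0, 0.001]
force: [0.2, -0.2, 0.2]
grip_width: 0.701
grip_force: 0.0
```

Call:
{"method": "jog_arm", "body": {"series": "0 0 0 0 0 0 -1;0 0 0 0 0 0 -1;0 0 0 0 0 0 -1;0 0 0 0 0 0 -1;0 0 0 0 0 0 -1;0 0 0 0 0 0 -1;0 0 0 0 0 0 -1", "grip_force": 30}}

```text
time_s: 29.0
eef_pos: [531.0, -19.0, 31.2]
ee_rot: [0.0, 1.0, 0.0, -0.0]
force: [0.0, 0.2, 0.3]
grip_width: 0.001
grip_force: 0.0
```

The fingers shut with nothing between them, so I'll look.

```bash
python3 - <<'E'
from h import *
w=capture("wrist");q=capture("side")
a=cv2.resize(w["img"],(400,300)); u=proj(q,np.array([531,-19,20])); print(u)
x,y=int(u[0]),int(u[1]); b=cv2.resize(q["img"][y-45:y+45,x-60:x+60],(400,300))
cv2.imwrite("pics/i.png",cv2.cvtColor(np.hstack([a,b]),cv2.COLOR_RGB2BGR))
E
```

```text
[274.25974353 202.04342346]
```

View pics/i.png

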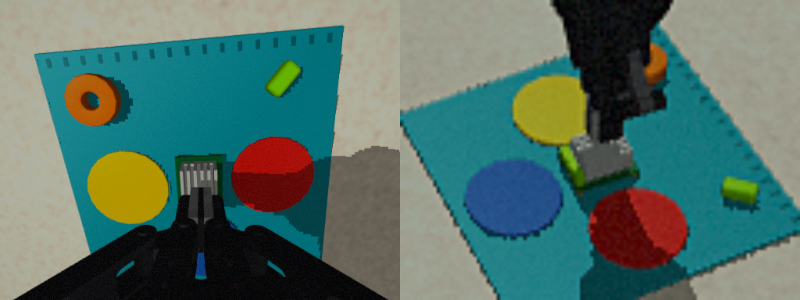

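```bash
python3 - <<'E'
from h import *
q=capture("side");w=capture("wrist")
for z in(10,20,28,40): print(z,proj(q,np.array([531,-19,z])).round(1),proj(w,np.array([531,-19,z])).round(1))
m=mark_of("board",w);print(m and onz(w,m[0]["point"],4)); print(sense()["eef_pos"])
c=w["img"][170:290,180:340]; d=q["img"][180:220,250:300]
cv2.imwrite("pics/j.png",cv2.cvtColor(np.hstack([cv2.resize(c,(400,300)),cv2.resize(d,(375,300),interpolation=0)]),cv2.COLOR_RGB2BGR))
E
```

```text
10 [274.1 204.9] [255.5 231.8]
20 [274.3 202. ] [255.5 239.3]
28 [274.4 199.7] [255.4 245.9]
40 [274.6 196.2] [255.3 257. ]
[531.89294764 -18.71696983   4.        ]
[531.01203837 -18.99603699  31.20535694]
```

View pics/j.png

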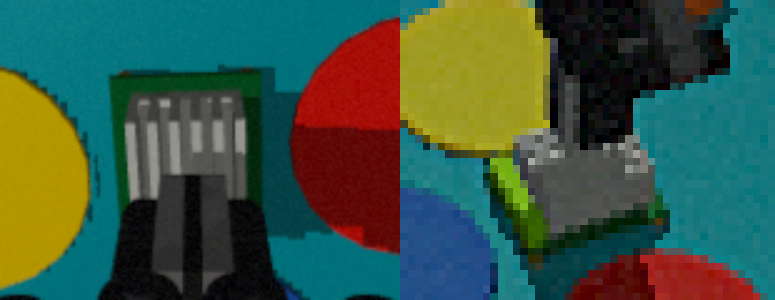

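The tips closed just over the sink's top: wrist px (258,241), board undisturbed. They reach less far than stated, so I reopen, go 8 mm lower and close again.

Call:
{"method": "jog_arm", "body": {"series": "0 0 0 0 0 0 0.4;0 0 0 0 0 0 0.4;0 0 0 0 0 0 0.4;0 0 0 0 0 0 0.4;0 0 0.01 0 0 0 0.4;0 0 0.02 0 0 0 0.4;0 0 0.02 0 0 0 0.4;0 0 0.02 0 0 0 -1;0 0 0.02 0 0 0 -1;0 0 0.02 0 0 0 -1;0 0 0.02 0 0 0 -1;0 0 0.02 0 0 0 -1;0 0 0.02 0 0 0 -1;0 0 0.02 0 0 0 -1"}}

```text
time_s: 31.0
eef_pos: [531.0, -19.0, 23.2]
ee_rot: [-0.0, 1.0, -0.0, 0.0]
force: [-0.9, -0.8, -0.4]
grip_width: -0.003
grip_force: 0.0
```

```bash
python3 - <<'E'
from h import *
q=capture("side");w=capture("wrist")
c=w["img"][150:330,150:390]; d=q["img"][160:230,240:310]
cv2.imwrite("pics/k.png",cv2.cvtColor(np.hstack([cv2.resize(c,(480,360)),cv2.resize(d,(320,360),interpolation=0)]),cv2.COLOR_RGB2BGR))
E
```

```text
(no output)
```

View pics/k.png

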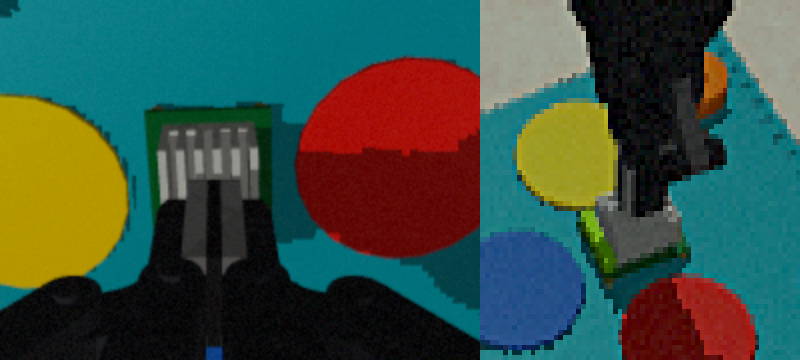

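The tips still sit at the sink's top (side px about (274,200)), again without contact. I'll reopen and lower another 9 mm.

Call:
{"method": "jog_arm", "body": {"series": "0 0 0 0 0 0 0.4;0 0 0 0 0 0 0.4;0 0 0 0 0 0 0.4;0 0 0 0 0 0 0.4;0 0 0.008 0 0 0 0.4;0 0 0.016 0 0 0 0.4;0 0 0.0225 0 0 0 0.4;0 0 0.0225 0 0 0 0.4"}}

```text
time_s: 32.1
eef_pos: [530.9, -19.0, 13.9]
ee_rot: [-0.0, 1.0, -0.0, -0.0]
force: [0.0, -0.0, -0.0]
grip_width: 0.7
grip_force: 0.0
```

Call:
{"method": "jog_arm", "body": {"series": "0 0 0 0 0 0 -1;0 0 0 0 0 0 -1;0 0 0 0 0 0 -1;0 0 0 0 0 0 -1;0 0 0 0 0 0 -1;0 0 0 0 0 0 -1;0 0 0 0 0 0 -1"}}

```text
time_s: 32.98
eef_pos: [531.2, -19.1, 14.4]
ee_rot: [0.0, 1.0, -0.0, 0.0]
force: [-0.2, 0.2, 5.4]
grip_width: 0.293
grip_force: 30.1
```

Gripped at 25 mm. Now lift, carry over the cradle and check.

Call:
{"method": "jog_arm", "body": {"series": "0 0 -0.03 0 0 0 -1;0 0 -0.08 0 0 0 -1;0 0 -0.15 0 0 0 -1;-0.01 0.05 -0.2 0 0 0 -1;-0.04 0.14 -0.2 0 0 0 -1;-0.07 0.25 -0.2 0 0 0 -1;-0.1 0.36 -0.2 0 0 0 -1;-0.13 0.47 -0.2 0 0 0 -1;-0.15 0.58 -0.2 0 0 0 -1;-0.1775 0.65 -0.2 0 0 0 -1;-0.1775 0.6825 -0.2 0 0 0 -1;-0.1775 0.6825 -0.2 0 0 0 -1"}}

```text
time_s: 34.48
eef_pos: [460.2, -292.0, 94.3]
ee_rot: [-0.0, 1.0, -0.0, 0.0]
force: [0.3, 0.8, -0.8]
grip_width: 0.294
grip_force: 29.6
```

```bash
python3 - <<'E'
from h import *
q=capture("side");w=capture("wrist")
u=proj(q,np.array([458,-292,50])).astype(int); print(u,sense()["eef_pos"],sense()["grip_width"])
d=q["img"][max(u[1]-60,0):u[1]+60,u[0]-80:u[0]+80]
cv2.imwrite("pics/l.png",cv2.cvtColor(np.hstack([cv2.resize(w["img"],(400,300)),cv2.resize(d,(400,300))]),cv2.COLOR_RGB2BGR))
for c in(w,q):
  r=rect("cradle",c,12); print("cradle",r); m=mark_of("cradle",c); print(m and onz(c,m[0]["point"],0).round(1))
m=mark_of("board",w);print("board",m and onz(w,m[0]["point"],84)); a=mark_of("board",q);print(a and m and tri([(w,m[0]["point"]),(q,a[0]["point"])]))
E
```

```text
[295 311] [ 460.36726652 -290.9276413    94.18722607] 0.29585557990893396
cradle (0.86, ((459.2670593261719, -293.6346740722656), (100.4708023071289, 110.4490737915039), 86.43733978271484))
[ 459.5 -294.1    0. ]
cradle (0.93, ((456.2467346191406, -294.8904113769531), (102.88350677490234, 111.32188415527344), 87.34459686279297))
[ 452.4 -293.1    0. ]
board [ 459.82757234 -291.92817847   84.        ]
(array([ 453.31392197, -291.2770586 ,   72.30404103]), [np.float64(0.7641184724595637), np.float64(0.7641184724595771)])
```

View pics/l.png

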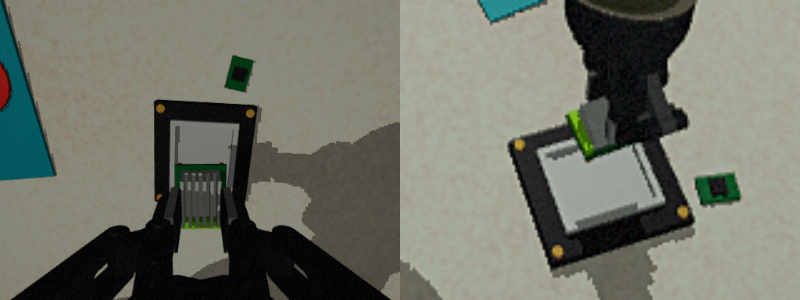

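The board hangs level over the pocket (wrist view: board at (200,195), pocket at (205,160)). Lower and release.

Call:
{"method": "jog_arm", "body": {"series": "0 0.003 0.06 0 0 0 -1;0 0.003 0.11 0 0 0 -1;0 0.003 0.15 0 0 0 -1;0 0.003 0.17 0 0 0 -1;0 0.003 0.178 0 0 0 -1;0 0.003 0.18 0 0 0 -1;0 0.003 0.18 0 0 0 -1"}}

```text
time_s: 35.75
eef_pos: [460.2, -293.4, 22.6]
ee_rot: [0.0, 1.0, 0.0, 0.0]
force: [0.2, -0.7, -0.4]
grip_width: 0.293
grip_force: 29.6
```

Call:
{"method": "jog_arm", "body": {"series": "0 0 0 0 0 0 0.2;0 0 0 0 0 0 0.2;0 0 0 0 0 0 0.2;0 0 0 0 0 0 0.2;0 0 -0.05 0 0 0 0.2;0 0 -0.15 0 0 0 0.2;0 0 -0.25 0 0 0 0.2;0 0 -0.35 0 0 0 0.2;-0.1 0 -0.45 0 0 0 1;-0.15 0 -0.5 0 0 0 1;-0.15 0 -0.5 0 0 0 1;-0.15 0 -0.5 0 0 0 1"}}

```text
time_s: 37.25
eef_pos: [400.3, -293.0, 221.3]
ee_rot: [-0.001, 1.0, 0.0, -0.0]
force: [0.3, 0.0, -0.2]
grip_width: 0.999
grip_force: 0.0
```

```bash
python3 - <<'E'
from h import *
q=capture("side");w=capture("wrist");s=capture("scene")
u=proj(q,np.array([458,-292,15])).astype(int); print(sense()["eef_pos"],sense()["ee_rot"])
d=q["img"][u[1]-60:min(u[1]+60,384),u[0]-80:u[0]+80]
cv2.imwrite("pics/m.png",cv2.cvtColor(np.hstack([cv2.resize(w["img"],(400,300)),cv2.resize(d,(400,300))]),cv2.COLOR_RGB2BGR))
print(rect("cradle",w,12),rect("board",w,18))
for l in("board","cradle"):
  for c in(w,q): m=mark_of(l,c); print(l,m and onz(c,m[0]["point"],12 if l=="board" else 0).round(1))
for l in("solvent","flux","spray"):
  for c in(q,s): m=mark_of(l,c); print(l,m and onz(c,m[0]["point"],4).round(1))
E
```

```text
[ 400.32659069 -292.91074986  221.11620465] [-7.38777914e-04  9.99999506e-01  2.97346672e-04 -5.94246035e-04]
(0.91, ((457.76568603515625, -293.55401611328125), (101.71516418457031, 111.51991271972656), 86.93852233886719)) (0.65, ((457.2432861328125, -293.6195983886719), (46.5723762512207, 35.59476852416992), 1.0020575523376465))
board [ 459.2 -293.4   12. ]
board [ 456.5 -290.3   12. ]
cradle []
cradle [ 453.6 -289.1    0. ]
solvent []
solvent [465.3 -22.5   4. ]
flux []
flux []
spray []
spray [417.5 291.2   4. ]
```

View pics/m.png

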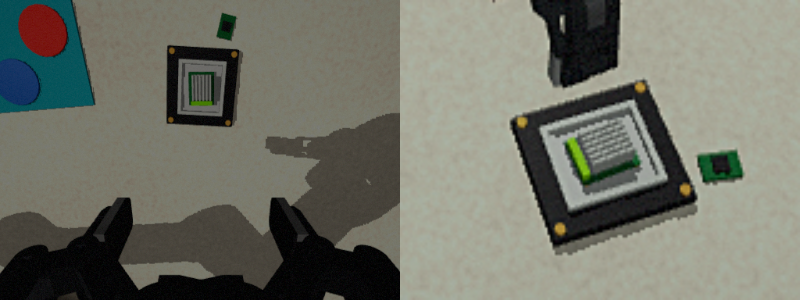

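The board lies in the pocket's middle. I'll turn back, and measure the coasters from above on the way.

Call:
{"method": "jog_arm", "body": {"series": "0.05 -0.1 -0.05 0 0 -1 1;0.1 -0.2 -0.1 0 0 -1 1;0.2 -0.3 -0.125 0 0 -1 1;0.2625 -0.41 -0.125 0 0 -1 1;0.2625 -0.41 -0.125 0 0 -1 1;0.2625 -0.41 -0.125 0 0 -1 1;0.2625 -0.41 -0.125 0 0 -1 1;0.2625 -0.41 -0.125 0 0 -1 1;0.2625 -0.41 -0.125 0 0 -1 1;0.2625 -0.41 -0.125 0 0 -1 1;0.2625 -0.41 -0.125 0 0 -1 1"}}

```text
time_s: 39.38
eef_pos: [505.0, -129.2, 272.2]
ee_rot: [0.0, 0.708, 0.707, 0.0]
force: [-0.0, -0.4, 0.4]
grip_width: 0.999
grip_force: 0.0
```

```bash
python3 - <<'E'
from h import *
w=capture("wrist");q=capture("side"); print(sense()["eef_pos"],sense()["ee_rot"])
for l,rng in(("red",[(0,6),(174,180)]),("yellow",[(20,32)]),("blue",[(105,128)])):
  for n,c in(("w",w),("q",q)):
    print(l,n,rect("coaster_"+l,c,7))
    hs=cv2.cvtColor(c["img"],cv2.COLOR_RGB2HSV); k=np.zeros(hs.shape[:2],np.uint8)
    for a,b in rng: k|=((hs[...,0]>=a)&(hs[...,0]<=b)&(hs[...,1]>140)&(hs[...,2]>40)).astype(np.uint8)
    nn,lb,st,ce=cv2.connectedComponentsWithStats(k)
    x0={"red":(533,-76),"yellow":(522,39),"blue":(465,-24)}[l]; u=proj(c,np.array([*x0,7])); v=lb[int(u[1]),int(u[0])]
    if v:
        ys,xs=np.nonzero(lb==v); (cx,cy),r=cv2.minEnclosingCircle(np.array([onz(c,(y,x),7)[:2] for y,x in zip(ys,xs)],np.float32)); print("   circ",round(cx,1),round(cy,1),round(r,1))
E
```

```text
[ 505.01178029 -129.20219429  272.18280885] [ 2.99288104e-06  7.07423450e-01  7.06789970e-01 -9.50976382e-06]
red w (0.87, ((532.944091796875, -76.69001770019531), (65.10140991210938, 64.54132080078125), 45.683345794677734))
   circ 533.3 -76.6 32.5
red q (0.83, ((532.9363403320312, -77.30786895751953), (63.90969467163086, 60.49110794067383), 28.96623420715332))
   circ 532.3 -77.9 32.8
yellow w (0.93, ((522.8724365234375, 29.906009674072266), (44.70171356201172, 64.26092529296875), 89.9271469116211))
   circ 522.2 38.9 32.5
yellow q (0.88, ((520.6026000976562, 38.631019592285156), (66.04487609863281, 63.639060974121094), 69.171875))
   circ 521.5 37.3 32.9
blue w (0.9, ((465.25238037109375, -24.439823150634766), (64.14286041259766, 64.30760192871094), 89.92125701904297))
   circ 466.0 -24.2 32.6
blue q (0.75, ((465.1289978027344, -26.59201431274414), (59.52278137207031, 62.40531921386719), 69.18868255615234))
   circ 464.6 -25.2 32.7
```

Call:
{"method": "jog_arm", "body": {"series": "0.14 0.04 0 0 0 0 1;0.28 0.08 0 0 0 0 1;0.42 0.12 0 0 0 0 1;0.56 0.16 0 0 0 0 1;0.7 0.2 0 0 0 0 1;0.84 0.23 0 0 0 0 1;0.95 0.255 0 0 0 0 1;1 0.255 0 0 0 0 1;1 0.255 0 0 0 0 1"}}

```text
time_s: 40.9
eef_pos: [606.8, 271.2, 271.9]
ee_rot: [-0.0, 0.707, 0.708, -0.0]
force: [0.2, -0.6, 0.3]
grip_width: 0.997
grip_force: 0.0
```

```bash
python3 - <<'E'
from h import *
w=capture("wrist");s=capture("scene"); print(sense()["eef_pos"])
for l,x0 in(("solvent",(607,301)),("flux",(515,300)),("spray",(423,297))):
  for n,c in(("w",w),("s",s)):
    r=regions_of(l,c)
    if not r: continue
    m=r[0]["region"]; a=np.linspace(0,2*np.pi,40); capr={"solvent":19,"flux":23,"spray":16}[l]
    pts=np.array([[rr*np.cos(t),rr*np.sin(t),z] for rr,z in((26,4),(26,92),(capr,110)) for t in a])
    def iou(x,y):
        uv=np.array([proj(c,v+[x,y,0]) for v in pts]).astype(np.float32)
        k=np.zeros(m.shape,np.uint8); cv2.fillConvexPoly(k,cv2.convexHull(uv).round().astype(np.int32),1); k=k>0
        return (k&m).sum()/(k|m).sum()
    print(l,n,max((round(iou(x0[0]+i,x0[1]+j),3),x0[0]+i,x0[1]+j) for i in range(-8,9,2) for j in range(-8,9,2)))
E
```

```text
[607.08884961 269.52441107 272.38983274]
solvent w (np.float64(0.952), 607, 301)
solvent s (np.float64(0.948), 607, 301)
flux w (np.float64(0.934), 515, 300)
flux s (np.float64(0.937), 519, 298)
spray w (np.float64(0.955), 423, 299)
spray s (np.float64(0.908), 423, 299)
```

Call:
{"method": "jog_arm", "body": {"series": "0.077 0 0.1 0 0 0 1;0.077 0 0.22 0 0 0 1;0.077 0 0.34 0 0 0 1;0.077 0 0.44 0 0 0 1;0.077 0 0.49 0 0 0 1;0.077 0 0.5 0 0 0 1;0.077 0 0.5 0 0 0 1;0.077 0 0.5 0 0 0 -1;0.077 0 0.5 0 0 0 -1;0.077 0 0.5 0 0 0 -1;0.077 0 0.5 0 0 0 -1;0.077 0 0.5 0 0 0 -1;0.077 0 0.5 0 0 0 -1;0.077 0 0.5 0 0 0 -1", "grip_force": 50}}

```text
time_s: 43.05
eef_pos: [607.4, 301.7, 73.5]
ee_rot: [0.0, 0.707, 0.707, 0.001]
force: [-1.0, -0.0, 6.0]
grip_width: 0.581
grip_force: 51.6
```

Call:
{"method": "jog_arm", "body": {"series": "0 0 -0.06 0 0 0 -1;0 0 -0.16 0 0 0 -1;0 0 -0.26 0 0 0 -1;-0.03 0 -0.36 0 0 0 -1;-0.1 -0.02 -0.375 0 0 0 -1;-0.2 -0.04 -0.375 0 0 0 -1;-0.31 -0.06 -0.375 0 0 0 -1;-0.43 -0.08 -0.375 0 0 0 -1;-0.55 -0.1 -0.375 0 0 0 -1;-0.67 -0.13 -0.375 0 0 0 -1;-0.79 -0.16 -0.375 0 0 0 -1;-0.88 -0.18 -0.375 0 0 0 -1;-0.944 -0.185 -0.34 0 0 0 -1;-0.944 -0.185 -0.24 0 0 0 -1;-0.944 -0.185 -0.14 0 0 0 -1;-0.944 -0.185 -0.06 0 0 0 -1;-0.944 -0.185 -0.02 0 0 0 -1;-0.944 -0.185 -0.01 0 0 0 -1;-0.944 -0.185 -0.006 0 0 0 -1;-0.944 -0.185 -0.006 0 0 0 -1"}}

```text
time_s: 45.55
eef_pos: [533.6, -76.2, 76.5]
ee_rot: [0.001, 0.707, 0.707, 0.0]
force: [-2.8, 0.4, 4.6]
grip_width: 0.583
grip_force: 53.0
```

Call:
{"method": "jog_arm", "body": {"series": "0 0 0 0 0 0 1;0 0 0 0 0 0 1;0 0 0 0 0 0 1;0 0 0 0 0 0 1;0 0 -0.08 0 0 0 1;0 0 -0.22 0 0 0 1;0 0 -0.36 0 0 0 1;0.14 -0.01 -0.375 0 0 0 1;0.28 -0.02 -0.375 0 0 0 1;0.42 -0.03 -0.375 0 0 0 1;0.56 -0.04 -0.375 0 0 0 1;0.7 -0.045 -0.375 0 0 0 1;0.84 -0.045 -0.375 0 0 0 1;0.94 -0.045 -0.375 0 0 0 1;0.94 -0.045 -0.3 0 0 0 1;0.94 -0.045 -0.18 0 0 0 1;0.94 -0.045 -0.07 0 0 0 1;0.94 -0.045 0 0 0 0 1;0.94 -0.045 0.006 0 0 0 1;0.94 -0.045 0.006 0 0 0 1"}}

```text
time_s: 48.05
eef_pos: [515.6, 300.2, 73.4]
ee_rot: [0.0, 0.707, 0.707, 0.001]
force: [0.1, -0.2, 0.0]
grip_width: 1.0
grip_force: 0.0
```

Call:
{"method": "jog_arm", "body": {"series": "0 0 0 0 0 0 -1;0 0 0 0 0 0 -1;0 0 0 0 0 0 -1;0 0 0 0 0 0 -1;0 0 0 0 0 0 -1;0 0 0 0 0 0 -1;0 0 0 0 0 0 -1"}}

```text
time_s: 48.92
eef_pos: [515.4, 300.2, 73.6]
ee_rot: [0.0, 0.707, 0.707, 0.001]
force: [-2.5, -0.5, 6.2]
grip_width: 0.576
grip_force: 51.1
```

Call:
{"method": "jog_arm", "body": {"series": "0 0 -0.06 0 0 0 -1;0 0 -0.16 0 0 0 -1;0 0 -0.26 0 0 0 -1;-0.03 0 -0.36 0 0 0 -1;-0.1 0 -0.375 0 0 0 -1;-0.2 0.01 -0.375 0 0 0 -1;-0.31 0.01 -0.375 0 0 0 -1;-0.43 0.01 -0.375 0 0 0 -1;-0.54 0.0175 -0.375 0 0 0 -1;-0.62 0.0175 -0.375 0 0 0 -1;-0.653 0.0175 -0.34 0 0 0 -1;-0.653 0.0175 -0.24 0 0 0 -1;-0.653 0.0175 -0.14 0 0 0 -1;-0.653 0.0175 -0.06 0 0 0 -1;-0.653 0.0175 -0.02 0 0 0 -1;-0.653 0.0175 -0.01 0 0 0 -1;-0.653 0.0175 -0.006 0 0 0 -1;-0.653 0.0175 -0.006 0 0 0 -1"}}

```text
time_s: 51.18
eef_pos: [521.9, 39.2, 76.6]
ee_rot: [0.0, 0.707, 0.707, 0.0]
force: [-7.6, 1.0, 15.2]
grip_width: 0.579
grip_force: 54.2
```

Call:
{"method": "jog_arm", "body": {"series": "0 0 0 0 0 0 1;0 0 0 0 0 0 1;0 0 0 0 0 0 1;0 0 0 0 0 0 1;0 0 -0.08 0 0 0 1;0 0 -0.22 0 0 0 1;0 0 -0.36 0 0 0 1;0.13 -0.05 -0.375 0 0 0 1;0.26 -0.1 -0.375 0 0 0 1;0.39 -0.15 -0.375 0 0 0 1;0.52 -0.2 -0.375 0 0 0 1;0.648 -0.2475 -0.375 0 0 0 1;0.648 -0.2475 -0.34 0 0 0 1;0.648 -0.2475 -0.24 0 0 0 1;0.648 -0.2475 -0.12 0 0 0 1;0.648 -0.2475 -0.03 0 0 0 1;0.648 -0.2475 0.006 0 0 0 1;0.648 -0.2475 0.006 0 0 0 1"}}

```text
time_s: 53.42
eef_pos: [423.2, 297.6, 72.1]
ee_rot: [-0.0, 0.707, 0.707, -0.0]
force: [-0.2, 0.2, 0.3]
grip_width: 1.0
grip_force: 0.0
```

Call:
{"method": "jog_arm", "body": {"series": "0 0 0 0 0 0 -1;0 0 0 0 0 0 -1;0 0 0 0 0 0 -1;0 0 0 0 0 0 -1;0 0 0 0 0 0 -1;0 0 0 0 0 0 -1;0 0 0 0 0 0 -1"}}

```text
time_s: 54.3
eef_pos: [423.5, 298.4, 73.7]
ee_rot: [0.0, 0.707, 0.707, 0.001]
force: [-2.3, -0.6, 7.2]
grip_width: 0.581
grip_force: 50.5
```

Call:
{"method": "jog_arm", "body": {"series": "0 0 -0.06 0 0 0 -1;0 0 -0.16 0 0 0 -1;0 0 -0.26 0 0 0 -1;-0.03 0 -0.36 0 0 0 -1;-0.1 0.01 -0.375 0 0 0 -1;-0.2 0.03 -0.375 0 0 0 -1;-0.31 0.05 -0.375 0 0 0 -1;-0.43 0.07 -0.375 0 0 0 -1;-0.55 0.09 -0.375 0 0 0 -1;-0.67 0.1 -0.375 0 0 0 -1;-0.77 0.107 -0.375 0 0 0 -1;-0.806 0.107 -0.34 0 0 0 -1;-0.806 0.107 -0.24 0 0 0 -1;-0.806 0.107 -0.14 0 0 0 -1;-0.806 0.107 -0.06 0 0 0 -1;-0.806 0.107 -0.02 0 0 0 -1;-0.806 0.107 -0.01 0 0 0 -1;-0.806 0.107 -0.007 0 0 0 -1;-0.806 0.107 -0.007 0 0 0 -1"}}

```text
time_s: 56.68
eef_pos: [464.9, -23.7, 76.7]
ee_rot: [-0.001, 0.707, 0.708, -0.001]
force: [-12.6, 1.5, 25.6]
grip_width: 0.578
grip_force: 55.6
```

Call:
{"method": "jog_arm", "body": {"series": "0 0 0 0 0 0 1;0 0 0 0 0 0 1;0 0 0 0 0 0 1;0 0 0 0 0 0 1;0 0 -0.08 0 0 0 1;0 0 -0.22 0 0 0 1;0 0 -0.36 0 0 0 1;-0.1 0.05 -0.5 0 0 0 1;-0.2 0.1 -0.6 0 0 0 1;-0.2 0.1 -0.6 0 0 0 1;-0.2 0.1 -0.6 0 0 0 1"}}

```text
time_s: 58.05
eef_pos: [505.5, -104.2, 314.1]
ee_rot: [-0.001, 0.707, 0.707, -0.0]
force: [0.2, 0.1, -0.2]
grip_width: 0.999
grip_force: 0.0
```

```bash
python3 - <<'E'
from h import *
w=capture("wrist");q=capture("side"); print(sense()["eef_pos"],sense()["force"])
cv2.imwrite("pics/n.png",cv2.cvtColor(np.hstack([cv2.resize(x["img"],(400,300)) for x in(q,w)]),cv2.COLOR_RGB2BGR))
for l,x0 in(("solvent",(533,-76)),("flux",(522,39)),("spray",(466,-24))):
  for n,c in(("w",w),("q",q)):
    r=regions_of(l,c)
    if not r: continue
    m=r[0]["region"]; a=np.linspace(0,2*np.pi,40); capr={"solvent":19,"flux":23,"spray":16}[l]
    pts=np.array([[rr*np.cos(t),rr*np.sin(t),z] for rr,z in((26,7),(26,95),(capr,113)) for t in a])
    def iou(x,y):
        uv=np.array([proj(c,v+[x,y,0]) for v in pts]).astype(np.float32)
        k=np.zeros(m.shape,np.uint8); cv2.fillConvexPoly(k,cv2.convexHull(uv).round().astype(np.int32),1); k=k>0
        return (k&m).sum()/(k|m).sum()
    print(l,n,max((round(iou(x0[0]+i,x0[1]+j),3),x0[0]+i,x0[1]+j) for i in range(-8,9,2) for j in range(-8,9,2)))
for l in("board","cradle"): m=mark_of(l,w); print(l,m and onz(w,m[0]["point"],12 if l=="board" else 0).round(1))
E
```

```text
[ 505.21494217 -103.45854675  313.75608391] [ 0.35518397 -0.11910951 -0.70596715]
solvent w (np.float64(0.936), 533, -76)
solvent q (np.float64(0.936), 535, -74)
flux w (np.float64(0.918), 522, 39)
flux q (np.float64(0.854), 522, 41)
spray w (np.float64(0.93), 464, -24)
spray q (np.float64(0.943), 464, -22)
board []
cradle [ 458. -294.    0.]
```

View pics/n.png

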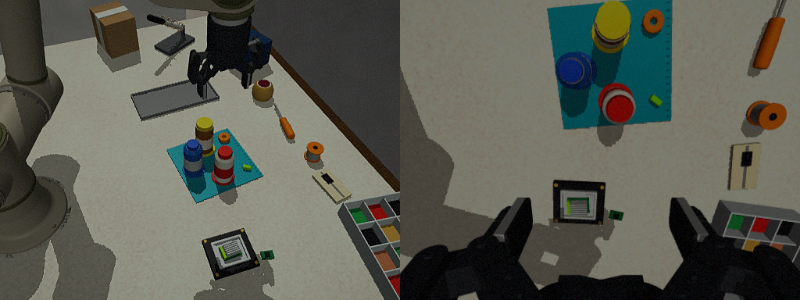

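All three containers stand upright on their own coasters, within about 3 mm of centre, and the board lies in the cradle at (578,202). I'm handing the job in.

```bash
python3 -c "
from rig import *
print(finish_job())"
```

```text
the job is handed in; nothing more can be done
None
```

The job is handed in at about 58 s of the 144 s, verdict not shown: by the last pictures the board lies in the cradle pocket and each container stands upright on its own coaster, within about 3 mm of centre.

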